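Cool a hot heat sink over the bench fan with tongs

ROBOT

A 6-joint arm with a two-finger parallel gripper is mounted at the origin on the work surface. World frame = base frame: x ahead of the robot, y to its left, z up, the work surface at z = 0. Lengths are in m, angles in degrees, forces in N, time in s.
With the tool pointing down it reaches from about 0.4 to 0.825 m from the base axis. Payload 7 kg.
Tool frame: the origin (TCP) lies midway between the tips of the shut fingers; the grasp point (between the pads) lies 19 mm behind it; x points along the fingers, z is the direction in which the jaws open and shut, and the axes are right-handed (so a half turn about x gives the same grasp; the last joint's range is limited). The gripper opens to 88 mm and grips with 3 to 60 N. Pads are 19 mm wide; open, the fingers measure 130 mm over their backs; the gripper's body (78 mm by 193 mm) begins 47 mm behind the grasp point.
Start: joints at [-46.862, 20.546, 0.682, 0, -70.136, -16.507], TCP at [0.303, -0.603, 0.227] pointing down, gripper open.
Joint ranges: [-176.03, 176.03], [-82.01, 121.73], [-58.28, 71.71], [-173.87, 95.51], [-174.79, -0.11], [-173.66, 173.66]. Speed limits (degrees/s): [136.94, 136.94, 172.46, 180, 180, 180].

INTERFACE

Orientations are given as [roll, pitch, yaw] about the fixed x, y, z axes, in that order (R = Rz(yaw) Ry(pitch) Rx(roll)).
In Python, from plant import get_state, capture, close_job gives the robot as it stands.
- The arm moves only by the tool play_rows, never from a script. Its argument "series" is one flat list of numbers, 4 for each row, row after row: the shift along the tool's x, y, z in m, then the turn about the tool's x in rad. In form: [tx, ty, tz, spin, tx, ty, tz, spin, ...]. A call has exactly 5 rows; each row shifts and turns the commanded pose from where the row before left it, along the tool's axes as they then stand; what a row does not reach is not made up. A row lasts 1/12 s, in which the tool goes at most 41.7 mm and 7.16 degrees, less where a joint would pass 70% of its speed; a pose out of reach is approached as far as the arm can. A call is refused whole if a number of a shift passes 0.0417 or a number of a turn 0.125, either way. A call with a gripper value outside its range is refused whole. "jaw" is the opening in per cent of the stroke, from 0 (shut) to 100 (fully open), set as the call begins (left out, the last holds). The fingers move at their own pace and stop on an object; "squeeze" is the grip in N (left out, the last holds). Time passes only in rows, so rows that do not move let the fingers close, or fill a call up. It gives the time, the measured TCP pose, the force and the opening at its end, in the units of the state.
- get_state(): the state, without advancing time (a new reading comes with each control period).
- capture(name): name is "scene" or "top"; returns a dict with "img" (384x512x3 uint8, blue, green, red), "K" (3x3 intrinsics, pixels), "world_from_camera" (4x4, takes a point from camera to world coordinates). Camera axes: x right, y down, z forward; pixel columns grow to the right and rows downward; lengths in m; the calibration is good to about 2 mm. A picture is of the moment at which its call begins. There is no depth.
- close_job(): hands the job in, once; it reports no verdict.
The state is a dict: "time_s": time; "joints": joint angles; "qd": joint speeds; "joint_torque": joint torques, N m; "tcp_pos": TCP position; "eef_rot": TCP orientation; "contact_force": force on the tool from outside, world axes, zero at the start; "moment": the same for the moment, N m; "gripper_width": finger opening in m.
Only numpy, scipy, OpenCV 4.12 (cv2) and the standard library are available. Lean on these libraries where they do the work, as an engineer would, in place of code of your own. Each camera call takes 0.05 s, during which the arm holds its last target.

TASK

Pick up the spring tongs, close their jaws on the round finned heat sink that is standing on the hot preheating plate, lift it off and hold it upright over the middle of the cooling fan, about a hand's width (10 cm) above the fan's guard. The heat sink is hot: only the tongs may touch it, and the square heat sink and the other things on the bench stay where they are. Finish while still holding the heat sink up in the tongs; do not put it down.

Things in the scene. Friction and masses are not known exactly. Their poses are not given: they have to be found in the camera images.
- tongs_grip (a point): Grip point of the tongs: between the arms, at the middle of the black rubber grip sleeves (50 mm long, 30 mm tall), 20 mm above the tongs' underside. x points along the open midline to the jaws, y across the arms, z up. Hinge axis 85 mm behind it, middle of the open jaws 85 mm ahead. Sleeves 58 mm across the outside at rest, 43 mm (arms parallel) when the jaws hold the round heat sink.
- tongs_jaw (a point): Point midway between the jaw faces when they hold the round heat sink: 170 mm from the hinge axis, 20 mm above the tongs' underside. Fixed to the left (+y) arm, so it lies 15 mm left of the midline while the tongs are open at rest. Axes as tongs_grip. At rest the rubber jaw faces are 59 mm apart, the jaws about 75 mm wide outside; jaw plates are 34 mm long, 40 mm tall.
- tongs: Steel spring tongs lying on their side, about 200 mm long, 100 g, balanced within 10 mm of tongs_grip: two upright flat arms, joined by an upright hinge barrel (18 mm across, 40 mm tall) at the back, spreading forwards to two jaw plates. Origin under tongs_grip on the underside, x to the jaws, z up.
- tongs_arm (a joint): Angle by which the tongs are closed, rad: 0 open at rest, about 0.18 when the jaws hold the round heat sink, 0.33 shut with nothing between. Squeezing the sleeves from both sides closes the jaws, which move twice as far as the sleeves; a spring opens them again (pushing out on the sleeves with 5 N at rest, 7 N when on the heat sink).
- sink_center (a point): Centre, half-way up, of the hot round heat sink: an upright aluminium cylinder of stacked round fins, 28 mm in diameter, 36 mm tall, about 30 g, standing loose on the plate. z up along its axis.
- sink: The same round heat sink; origin at the centre of its underside.
- hotplate: Preheating plate, fixed: a low black box 130 mm (x) by 210 mm (y) with a dark steel top, 30 mm high. Origin at the centre of its underside, z up. The round and the square heat sink stand on it, one in each half of its length, about 110 mm apart; which one is on which side varies.
- fan_top (a point): Centre of the wire guard on top of the cooling fan, fixed: a square black fan 92 by 92 mm lying flat and blowing up, guard 26 mm above the bench. z up.
- fan: The cooling fan; origin at the centre of its underside.
- flat_sink: Square aluminium heat sink with straight fins, 40 by 40 mm, 18 mm high, on the plate; to be left alone. Origin at the centre of its underside.
- spool: Solder spool standing beyond the plate, 60 mm in diameter, 35 mm tall; to be left alone. Origin under its centre.
- flux_jar: Small amber jar with a black cap beyond the plate, 44 mm in diameter, 50 mm tall; to be left alone. Origin under its centre.
- driver: Screwdriver lying on the bench in front of the plate, towards the robot; to be left alone. Origin on its underside.
There are look-alikes about, which are no part of the job. Several things look just like the fan: the one meant starts farthest to the robot's right.

How it is judged (in metres and radians):
On the way, in this order (a step that is already met when the one before it is completed fails the run):
1. the tongs are gripped and off the bench (height (world z) of tongs_grip above 0.035 m and contact force between the fingers and tongs above 1 N), for 0.1 s.
2. the round heat sink is held in the tongs' jaws, clear of the preheating plate (height (world z) of sink_center above 0.06 m and contact force between sink and tongs above 1 N and contact force between sink and hotplate below 0.05 N and distance between sink_center and tongs_jaw below 0.03 m), for 0.2 s.
At the end, for the whole second after the job is handed in: Held by the gripped tongs' jaws (within 30 mm of the jaw centre), the round heat sink is upright within 0.5 rad, at rest, within 30 mm sideways of the fan's centre, its underside 50 to 182 mm above the guard; neither it nor the tongs touch fan or plate (horizontal distance between sink_center and fan_top below 0.03 m and z of sink_center in the frame of fan_top between 0.068 and 0.2 m and angle between sink_center's own z axis and vertical below 0.5 rad and distance between sink_center and tongs_jaw below 0.03 m and contact force between sink and tongs above 1 N and contact force between the fingers and tongs above 2 N and contact force between each of sink, tongs and fan below 0.1 N and contact force between each of sink, tongs and hotplate below 0.1 N and value of joint tongs_arm between 0.1 and 0.26 rad and linear speed of sink below 0.03 m/s); the arm keeps its last pose, push and grip.
It fails at once if the hot heat sink is touched by the robot itself (contact force between any of the fingers, the arm and sink above 0.3 N).
It fails at once if the low square heat sink is disturbed (moved more than 15 mm) (distance of flat_sink from where it was at the start of the episode above 0.015 m).
It fails at once if the solder spool is disturbed (moved more than 15 mm) (distance of spool from where it was at the start of the episode above 0.015 m).
It fails at once if the flux jar is disturbed (moved more than 15 mm) (distance of flux_jar from where it was at the start of the episode above 0.015 m).
It fails at once if the screwdriver is disturbed (moved more than 15 mm) (distance of driver from where it was at the start of the episode above 0.015 m).
It also fails if it takes over 40 s, if anything falls off the work surface, if the arm or the gripper's body presses on something with over 40 N, if the wrist force passes 120 N, or if a joint passes its speed limit or range.

## Working session

There is one attempt and no reset: what is moved stays moved. The work goes in short steps, Python scripts to look and compute and a tool call to move; the robot and the scene stay as the last step left them, time stands still between calls to the robot, and variables do not carry over. Pictures are saved under pics/ and viewed, and the job is handed in when it is done.

Besides the shell and the picture viewer there is one more tool, called after "Emit:" as a command line: name --argument value ..., lists and objects as JSON in quotes. play_rows: Moves the arm, as the interface text tells. Its arguments: {"type":"object","properties":{"series":{"type":"array","items":{"type":"number"}},"jaw":{"type":"number"},"squeeze":{"type":"number"}},"required":["series"]}

```bash
ls; mkdir -p pics
python3 - <<'E'
from plant import get_state, capture
import cv2,numpy as np
print(get_state())
for n in("scene","top"):
    c=capture(n); cv2.imwrite(f"pics/{n}0.png",c["img"]); np.savez(f"{n}0.npz",**c); print(n,c["K"].tolist(),np.round(c["world_from_camera"],4).tolist())
E
```

```text
pics
{'time_s': 0.0, 'joints': array([-4.68630051e+01,  2.05914215e+01,  6.32808443e-01, -2.27754224e-02,
       -7.01358648e+01, -1.65067619e+01]), 'qd': array([-0.00355441, -0.04632798,  0.02303851, -0.01956145, -0.05653746,
        0.02958051]), 'joint_torque': array([ 1.22973674e-03, -5.82723927e+01,  2.93067133e+01,  6.99730128e+00,
        6.97033349e-03, -1.65691481e-04]), 'tcp_pos': array([ 0.30231388, -0.60294901,  0.22560716]), 'eef_rot': array([  3.74001917,  89.90312566, 120.3624957 ]), 'contact_force': array([0.74232265, 1.38216538, 0.40885751]), 'moment': array([ 0.06215687, -0.02303405, -0.00225953]), 'gripper_width': 0.08761671469106394}
scene [[348.6930789975825, 0.0, 258.4753804636106], [0.0, 348.6930789975825, 193.66425405948252], [0.0, 0.0, 1.0]] [[-0.1016, 0.5589, -0.823, 1.1709], [0.9946, 0.076, -0.0712, 0.0829], [0.0228, -0.8258, -0.5635, 0.4752], [0.0, 0.0, 0.0, 1.0]]
top [[351.1508042762663, 0.0, 254.6681054462766], [0.0, 351.1508042762663, 192.1464111968994], [0.0, 0.0, 1.0]] [[-0.0003, -0.9989, 0.0468, 0.4778], [-1.0, -0.0001, -0.0089, 0.011], [0.0089, -0.0468, -0.9989, 0.9298], [0.0, 0.0, 0.0, 1.0]]
```

View pics/top0.png

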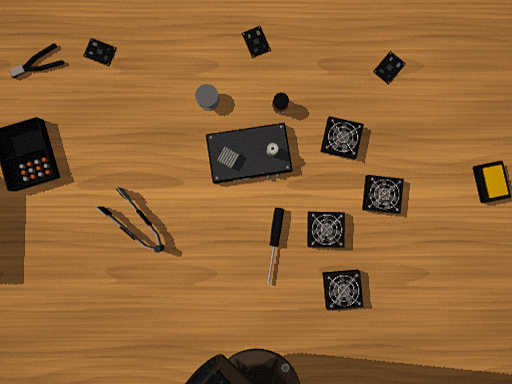

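View pics/scene0.png

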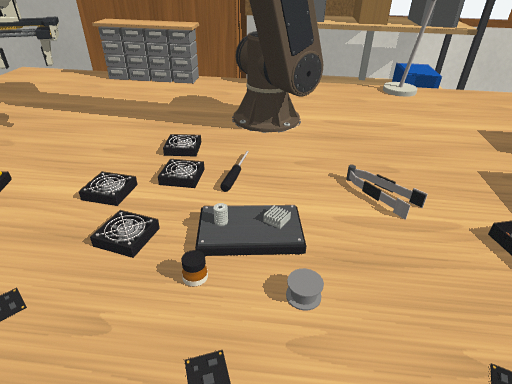

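The top view shows four fans, at (343,138), (383,195), (326,230) and (343,290). Robot's right is −y, which is image right, so the one meant is (383,195). The tongs have their hinge at (160,248) and jaws at (120,190) and (102,208). The round sink is at (272,149) on the plate's right half, and the square one at (230,157). I'll confirm with enlarged crops.

Run:
```python
import cv2,numpy as np
t=np.load("top0.npz")["img"]; s=np.load("scene0.npz")["img"]
a=cv2.resize(t[175:265,85:185],None,fx=4,fy=4,interpolation=cv2.INTER_CUBIC)
b=cv2.resize(t[110:215,300:415],None,fx=3,fy=3,interpolation=cv2.INTER_CUBIC)
H=360
o=np.zeros((360,760,3),np.uint8);o[:,:400]=a;o[:315,405:750]=b;cv2.imwrite("pics/crop1.png",o)
a=cv2.resize(t[115:195,195:300],None,fx=4,fy=4,interpolation=cv2.INTER_CUBIC)
b=cv2.resize(s[155:225,340:430],None,fx=4,fy=4,interpolation=cv2.INTER_CUBIC)
o=np.zeros((320,790,3),np.uint8);o[:,:420]=a;o[:280,425:785]=b;cv2.imwrite("pics/crop2.png",o)
```

```text
(no output)
```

View pics/crop1.png

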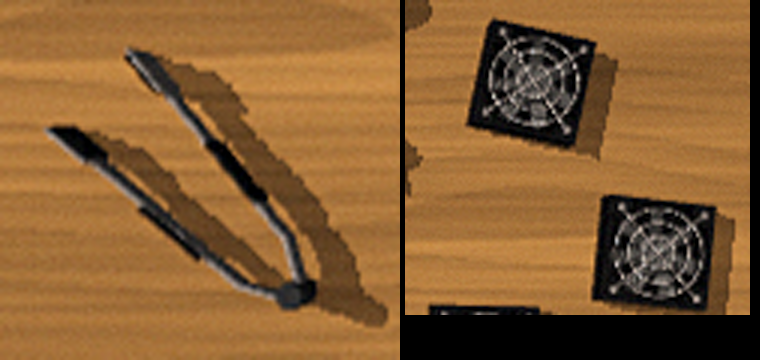

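View pics/crop2.png

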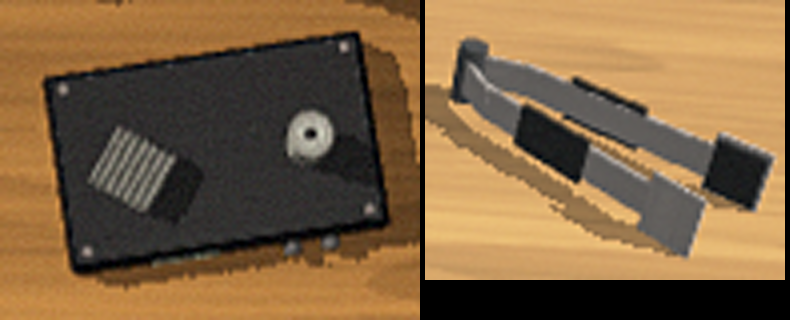

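```bash
cat > h.py <<'E'
import numpy as np
C={n:np.load(f"{n}0.npz") for n in("top","scene")}
def ray(n,u,v):
    c=C[n];T=c["world_from_camera"];d=T[:3,:3]@np.linalg.solve(c["K"],[u,v,1.]);return T[:3,3],d
def onz(n,u,v,z):
    o,d=ray(n,u,v);return (o+d*(z-o[2])/d[2])[:2]
def proj(n,p):
    c=C[n];T=c["world_from_camera"];q=c["K"]@(T[:3,:3].T@(np.asarray(p,float)-T[:3,3]));return q[:2]/q[2]
E
python3 - <<'E'
from h import *
np.set_printoptions(precision=4,suppress=True)
L=lambda x,y:(85+x/4,175+y/4)
P={"hinge":L(290,296),"tipR":L(130,50),"tipL":L(52,130),"jawRbase":L(172,92),"jawLbase":L(98,158),
 }
for k,p in P.items(): print(k,p,onz("top",*p,.04))
for k,p in {"sleeveR":L(235,170),"sleeveL":L(168,232)}.items(): print(k,p,onz("top",*p,.035))
h=onz("top",*P["hinge"],.04);m=(onz("top",*P["tipR"],.04)+onz("top",*P["tipL"],.04))/2
d=m-h;print("len",np.hypot(*d),"yaw",np.degrees(np.arctan2(d[1],d[0])));u=d/np.hypot(*d);print("grip",h+.085*u)
S=lambda x,y:(340+(x-425)/4,155+y/4)
print("scene hinge",onz("scene",*S(474,42),.04))
print("scene tips",onz("scene",*S(773,160),.04),onz("scene",*S(705,205),.04))
# sink
print("sink top",onz("top",195+310/4,115+134/4,.066)); 
print("sink scene top",onz("scene",220.5,207,.066))
print("flat",onz("top",195+133/4,115+170/4,.048))
pl=[onz("top",195+x/4,115+y/4,.03) for x,y in((46,77),(357,33),(386,222),(75,268))];print("plate",pl,np.mean(pl,0))
f=[onz("top",300+(x-405)/3,110+y/3,.026) for x,y in((605,196),(716,207),(706,309),(594,298))];print("fan",f,np.mean(f,0),onz("top",300+(660-405)/3,110+252/3,.026))
for k,p in {"spool":(207,96,.035),"jar":(281,101,.05),"drvtip":(269,283,.01),"drvtop":(278,209,.02)}.items():print(k,onz("top",*p))
E
```

```text
hinge (157.5, 249.0) [0.3766 0.2472]
tipR (117.5, 187.5) [0.5313 0.3501]
tipL (98.0, 207.5) [0.4807 0.3982]
jawRbase (128.0, 198.0) [0.5047 0.3232]
jawLbase (109.5, 214.5) [0.4631 0.369 ]
sleeveR (143.75, 217.5) [0.4554 0.2844]
sleeveL (127.0, 233.0) [0.4163 0.326 ]
len 0.1813052376189806 yaw 44.44177809859601
grip [0.4373 0.3068]
scene hinge [0.3767 0.2515]
scene tips [0.4896 0.4038] [0.5391 0.3542]
sink top [ 0.6266 -0.0409]
sink scene top [ 0.6296 -0.038 ]
flat [0.6067 0.0699]
plate [array([0.6697, 0.1274]), array([ 0.6987, -0.0737]), array([ 0.5758, -0.0918]), array([0.5461, 0.1081])] [0.6226 0.0175]
fan [array([ 0.5638, -0.2871]), array([ 0.5543, -0.3831]), array([ 0.4664, -0.3727]), array([ 0.4759, -0.2763])] [ 0.5151 -0.3298] [ 0.5154 -0.3339]
spool [0.7682 0.1261]
jar [ 0.7509 -0.0638]
drvtip [ 0.2852 -0.0342]
drvtop [ 0.4768 -0.0574]
```

```bash
cat >> h.py <<'E'
from scipy.spatial.transform import Rotation as Ro
def plan(p,yawz=None):
    """p: target TCP; yawz: desired heading (deg) of tool z axis (mod 180)"""
    from plant import get_state
    np.set_printoptions(precision=4,suppress=True)
    s=get_state();R=Ro.from_euler('xyz',s["eef_rot"],degrees=True).as_matrix()
    d=R.T@(np.asarray(p)-s["tcp_pos"]);zh=np.degrees(np.arctan2(R[1,2],R[0,2]))
    print("t",s["time_s"],"tcp",s["tcp_pos"],"w",s["gripper_width"],"F",s["contact_force"],"q",s["joints"])
    print("axes x",R[:,0],"y",R[:,1],"z",R[:,2],"zhead",zh)
    print("delta tool",d,"max rows",np.abs(d).max()/.0417)
    if yawz is not None:
        for k in(0,180):
            e=(yawz+k-zh+180)%360-180; print("world yaw turn",e,"spin(rad about tool x, down)",-np.radians(e))
E
python3 -c "
from h import *
plan([.45,.305,.20],134.5)
plan([.50,-.15,.2])"
```

```text
t 0.1 tcp [ 0.3023 -0.603   0.2257] w 0.08739380380092343 F [ 0.178   0.5038 -0.0039] q [-46.862   20.5892   0.6395  -0.0181 -70.1356 -16.5084]
axes x [-0.0008  0.0013 -1.    ] y [-0.894  -0.4481  0.0001] z [-0.4481  0.894   0.0015] zhead 116.62340520427138
delta tool [ 0.0268 -0.5389  0.7455] max rows 17.878485834544712
world yaw turn 17.876594795728636 spin(rad about tool x, down) -0.3120054382303478
world yaw turn -162.12340520427136 spin(rad about tool x, down) 2.8295872153594455
t 0.1 tcp [ 0.3023 -0.603   0.2257] w 0.08739380380092343 F [ 0.178   0.5038 -0.0039] q [-46.862   20.5892   0.6395  -0.0181 -70.1356 -16.5084]
axes x [-0.0008  0.0013 -1.    ] y [-0.894  -0.4481  0.0001] z [-0.4481  0.894   0.0015] zhead 116.62340520427138
delta tool [ 0.0261 -0.3797  0.3164] max rows 9.10560165918588
```

Emit:
play_rows --series '[0, -0.025, 0.021, 0, 0, -0.025, 0.021, 0, 0, -0.025, 0.021, 0, 0, -0.025, 0.021, 0, 0, -0.025, 0.021, 0]' --jaw 100

```text
time_s: 0.52
tcp_pos: [0.3673, -0.452, 0.2261]
eef_rot: [20.0, 90.0, 136.6]
contact_force: [0.2, 0.8, 0.0]
gripper_width: 0.0872
```

Emit:
play_rows --series '[0, -0.025, 0.021, 0, 0, -0.025, 0.021, 0, 0, -0.025, 0.021, 0, 0, -0.025, 0.021, 0, 0, -0.025, 0.021, 0]'

```text
time_s: 0.93
tcp_pos: [0.432, -0.302, 0.2264]
eef_rot: [23.2, 90.0, 139.9]
contact_force: [1.0, -0.1, 0.5]
gripper_width: 0.0875
```

Emit:
play_rows --series '[0, -0.025, 0.021, 0, 0, -0.025, 0.021, 0, 0, -0.025, 0.021, 0, 0, -0.025, 0.021, 0, 0, -0.025, 0.021, 0]'

```text
time_s: 1.35
tcp_pos: [0.4967, -0.1521, 0.2264]
eef_rot: [26.5, 90.0, 143.2]
contact_force: [0.3, -0.4, 0.9]
gripper_width: 0.0876
```

```bash
python3 -c "
from h import *
plan([.438,.308,.15],134.5)"
```

```text
t 1.35 tcp [ 0.4967 -0.1521  0.2264] w 0.08758359065257207 F [ 0.2795 -0.3996  0.8973] q [  4.639    5.8385 -18.7302  -0.0111 -65.4427 -68.0008]
axes x [-0.0002  0.0002 -1.    ] y [-0.8939 -0.4483  0.0001] z [-0.4483  0.8939  0.0002] zhead 116.63354800587884
delta tool [ 0.0765 -0.1538  0.4375] max rows 10.492186118245565
world yaw turn 17.866451994121178 spin(rad about tool x, down) -0.31182841294692115
world yaw turn -162.13354800587882 spin(rad about tool x, down) 2.8297642406428722
```

Emit:
play_rows --series '[0.005, -0.0102, 0.0292, 0, 0.005, -0.0102, 0.0292, 0, 0.005, -0.0102, 0.0292, 0, 0.005, -0.0102, 0.0292, 0, 0.005, -0.0102, 0.0292, 0]'

```text
time_s: 1.77
tcp_pos: [0.476, 0.001, 0.2012]
eef_rot: [61.6, 90.0, 178.2]
contact_force: [1.2, 0.9, 0.3]
gripper_width: 0.0879
```

Emit:
play_rows --series '[0.005, -0.0102, 0.0292, 0, 0.005, -0.0102, 0.0292, 0, 0.005, -0.0102, 0.0292, 0, 0.005, -0.0102, 0.0292, 0, 0.005, -0.0102, 0.0292, 0]'

```text
time_s: 2.18
tcp_pos: [0.4562, 0.1544, 0.1763]
eef_rot: [-1.1, 90.0, 115.5]
contact_force: [0.2, -0.3, 1.1]
gripper_width: 0.0876
```

Emit:
play_rows --series '[0.005, -0.0102, 0.0292, 0, 0.005, -0.0102, 0.0292, 0, 0.005, -0.0102, 0.0292, 0, 0.005, -0.0102, 0.0292, 0, 0.005, -0.0102, 0.0292, 0]'

```text
time_s: 2.6
tcp_pos: [0.4363, 0.3078, 0.1511]
eef_rot: [99.4, 90.0, -144.0]
contact_force: [1.7, 0.5, 0.8]
gripper_width: 0.0872
```

Emit:
play_rows --series '[0, 0, 0, -0.104, 0, 0, 0, -0.104, 0, 0, 0, -0.104, 0, 0, 0, 0, 0, 0, 0, 0]'

```text
time_s: 3.02
tcp_pos: [0.4368, 0.3063, 0.1513]
eef_rot: [92.2, 90.0, -133.5]
contact_force: [0.9, -0.0, -0.2]
gripper_width: 0.088
```

```bash
python3 -c "
from h import *
import cv2
plan([.438,.308,.008],134.5)
from plant import capture
c=capture('scene');cv2.imwrite('pics/s1.png',cv2.resize(c['img'][80:260,280:512],None,fx=3,fy=3))"
```

```text
t 3.0167 tcp [0.4368 0.3063 0.1513] w 0.08795147773126366 F [ 0.9061 -0.0281 -0.2366] q [  56.1039   10.9513  -23.1723   -0.0061  -55.9063 -101.7755]
axes x [-0.0004 -0.0004 -1.    ] y [-0.7154 -0.6987  0.0005] z [-0.6987  0.7154 -0.    ] zhead 134.32496263461573
delta tool [ 0.1433 -0.0021  0.0004] max rows 3.436799621506606
world yaw turn 0.17503736538427006 spin(rad about tool x, down) -0.003054978339971862
world yaw turn -179.82496263461576 spin(rad about tool x, down) 3.1385376752498217
```

View pics/s1.png

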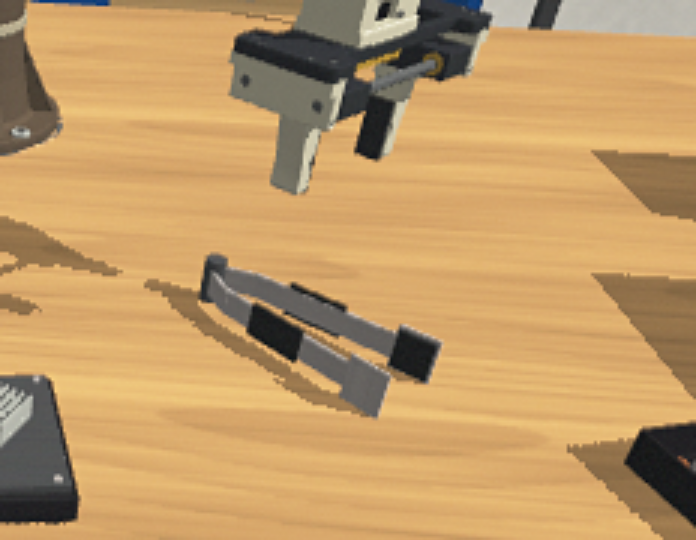

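The fingers hang open over the tongs, with the sleeves at crop (275,330) and (320,308), and line up across the arms. I'll descend.

Emit:
play_rows --series '[0.018, -0.0004, 0, 0, 0.018, -0.0004, 0, 0, 0.018, -0.0004, 0, 0, 0.018, -0.0004, 0, 0, 0.018, -0.0004, 0, 0]'

```text
time_s: 3.48
tcp_pos: [0.4386, 0.3076, 0.061]
eef_rot: [-78.5, 90.0, 55.8]
contact_force: [0.9, 0.4, 0.5]
gripper_width: 0.0881
```

Emit:
play_rows --series '[0.014, 0, 0, 0, 0.012, 0, 0, 0, 0.012, 0, 0, 0, 0.009, 0, 0, 0, 0.005, 0, 0, 0]'

```text
time_s: 3.9
tcp_pos: [0.4382, 0.3072, 0.0085]
eef_rot: [97.5, 89.9, -128.2]
contact_force: [-0.7, -0.3, 0.8]
gripper_width: 0.0879
```

```bash
python3 -c "
from h import *
import cv2
plan([.438,.308,.008],134.5)
from plant import capture
c=capture('scene');cv2.imwrite('pics/s2.png',cv2.resize(c['img'][80:260,280:512],None,fx=3,fy=3))"
```

```text
t 3.9 tcp [0.4382 0.3072 0.0085] w 0.08789329693733638 F [-0.7292 -0.3059  0.7543] q [  56.0335   21.7     -31.4999   -0.0096  -36.8789 -101.6526]
axes x [-0.0009 -0.0011 -1.    ] y [-0.7148 -0.6993  0.0014] z [-0.6993  0.7148 -0.0002] zhead 134.37320392023244
delta tool [ 0.0005 -0.0004  0.0007] max rows 0.016370452654298373
world yaw turn 0.12679607976755847 spin(rad about tool x, down) -0.0022130090705652617
world yaw turn -179.8732039202324 spin(rad about tool x, down) 3.1393796445192272
```

View pics/s2.png

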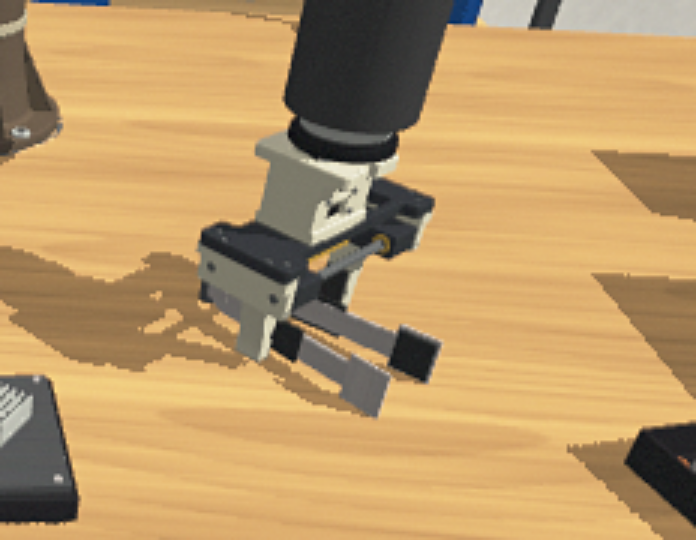

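The fingers straddle the sleeves at their rear-middle and the tongs have not moved. Now I'll close partway, to 62 % (about 54.5 mm), so the jaws stay open.

Emit:
play_rows --series '[0, 0, 0, 0, 0, 0, 0, 0, 0, 0, 0, 0, 0, 0, 0, 0, 0, 0, 0, 0]' --jaw 61 --squeeze 25

```text
time_s: 4.37
tcp_pos: [0.4386, 0.3082, 0.0101]
eef_rot: [-77.7, 89.9, 56.8]
contact_force: [-1.0, 0.7, 1.5]
gripper_width: 0.0598
```

Emit:
play_rows --series '[0, 0, 0, 0, 0, 0, 0, 0, 0, 0, 0, 0, 0, 0, 0, 0, 0, 0, 0, 0]'

```text
time_s: 4.78
tcp_pos: [0.4388, 0.3085, 0.0101]
eef_rot: [-86.3, 89.9, 48.3]
contact_force: [-2.2, 1.5, 5.6]
gripper_width: 0.0535
```

```bash
python3 -c "
from h import *
import cv2
plan([.438,.308,.008],134.5)
from plant import capture
c=capture('scene');cv2.imwrite('pics/s3.png',cv2.resize(c['img'][80:260,280:512],None,fx=3,fy=3))"
```

```text
t 4.7833 tcp [0.4388 0.3085 0.0101] w 0.05351780714848416 F [-2.2498  1.4801  5.6393] q [  56.063    21.5732  -31.4067    0.0186  -36.9382 -101.5383]
axes x [ 0.001   0.0011 -1.    ] y [-0.7128 -0.7014 -0.0014] z [-0.7014  0.7128  0.0001] zhead 134.53959054113497
delta tool [0.0021 0.0009 0.0003] max rows 0.05044175050367829
world yaw turn -0.03959054113497018 spin(rad about tool x, down) 0.0006909852954514824
world yaw turn 179.960409458865 spin(rad about tool x, down) -3.140901668294341
```

View pics/s3.png

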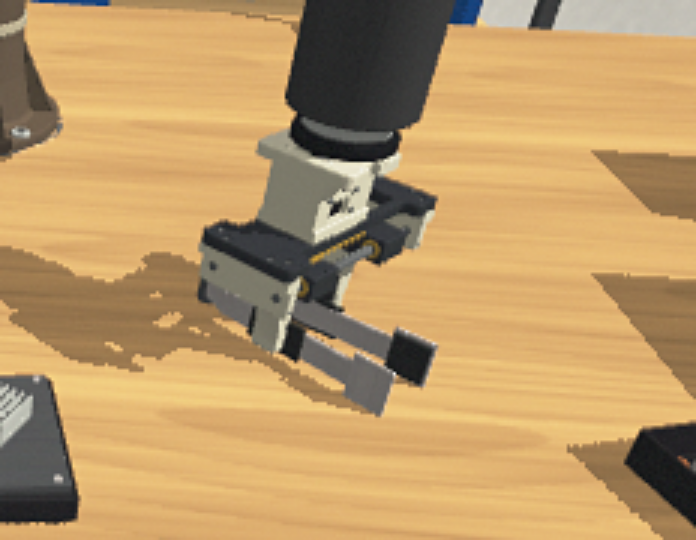

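Gripped at 53.5 mm with the jaws still open. Lifting.

Emit:
play_rows --series '[-0.005, 0, 0, 0, -0.01, 0, 0, 0, -0.015, 0, 0, 0, -0.015, 0, 0, 0, -0.015, 0, 0, 0]'

```text
time_s: 5.25
tcp_pos: [0.4381, 0.3072, 0.0705]
eef_rot: [96.5, 89.9, -129.0]
contact_force: [0.4, 0.3, -0.3]
gripper_width: 0.053
```

Emit:
play_rows --series '[-0.02, 0, 0, 0, -0.02, 0, 0, 0, -0.02, 0, 0, 0, -0.01, 0, 0, 0, 0, 0, 0, 0]'

```text
time_s: 5.67
tcp_pos: [0.4392, 0.3086, 0.1422]
eef_rot: [-83.5, 89.8, 51.0]
contact_force: [0.3, 0.9, -1.5]
gripper_width: 0.0535
```

```bash
python3 -c "
from h import *
import cv2
plan([.438,.308,.14],134.5)
from plant import capture
for n in ('scene','top'):
  c=capture(n);cv2.imwrite('pics/%s4.png'%n,cv2.resize(c['img'][80:260,280:512] if n=='scene' else c['img'][150:300,60:240],None,fx=3,fy=3))"
```

```text
t 5.6667 tcp [0.4392 0.3086 0.1422] w 0.05353568492064522 F [ 0.2651  0.9147 -1.4697] q [  56.042    11.6313  -23.6648    0.0257  -54.4682 -101.5476]
axes x [ 0.0026  0.0032 -1.    ] y [-0.7131 -0.701  -0.0041] z [-0.701   0.7131  0.0005] zhead 134.50934961263113
delta tool [0.0022 0.0013 0.0004] max rows 0.05285270007666127
world yaw turn -0.009349612631126547 spin(rad about tool x, down) 0.00016318152419920833
world yaw turn 179.99065038736887 spin(rad about tool x, down) -3.141429472065594
```

View pics/scene4.png

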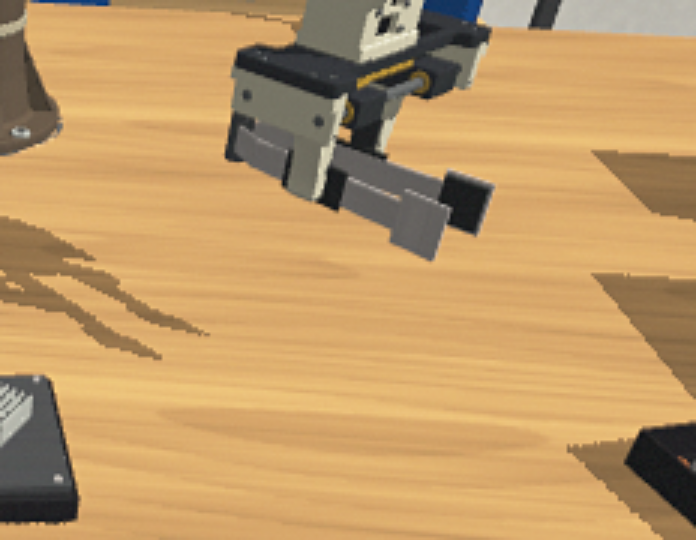

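View pics/top4.png

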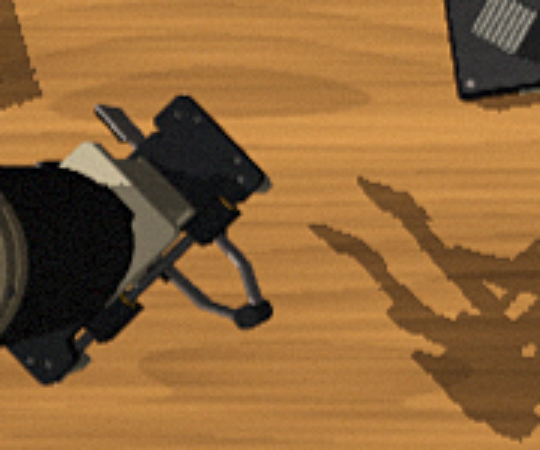

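```bash
python3 -c "
from h import *
np.set_printoptions(precision=4,suppress=True)
z=.1326;u=np.array([np.cos(np.radians(44.5)),np.sin(np.radians(44.5))]);g=np.array([.4385,.308]);n=np.array([-u[1],u[0]])
print('hinge top z.04 ->',onz('top',144,255.3,z+.04),'exp',g-.085*u)
print('hinge scene top', onz('scene',280+247/3,80+115/3,z+.04), 'bottom',onz('scene',280+234/3,80+160/3,z))
for nm,a,b in(('L',(493,183),(480,237)),('R',(447,205),(432,262))):
  for p,h in((a,.04),(b,0)):
    q=onz('scene',280+p[0]/3,80+p[1]/3,z+h); e=q-g; print(nm,h,q,'fwd',e@u,'lat',e@n)
    print('  proj exp', [ ((proj('scene',[*(g+.102*u+s*n),z+h])-[280,80])*3) for s in((.03,) if nm=='L' else (-.03,))])
"
```

```text
hinge top z.04 -> [0.3783 0.2406] exp [0.3779 0.2484]
hinge scene top [0.3919 0.2497] bottom [0.3861 0.2479]
L 0.04 [0.489  0.4002] fwd 0.10061491196171773 lat 0.03037503890032674
  proj exp [array([494.6957, 183.8708])]
L 0 [0.4913 0.4032] fwd 0.10438438807769958 lat 0.030826832123084444
  proj exp [array([476.1358, 236.0111])]
R 0.04 [0.5281 0.3584] fwd 0.099295743217509 lat -0.026857239369349122
  proj exp [array([448.3713, 207.851 ])]
R 0 [0.5327 0.359 ] fwd 0.10293126606310418 lat -0.02969652307306936
  proj exp [array([430.4671, 261.5725])]
```

The tongs are level and centred in the fingers: the grip point sits at the TCP in x and y, and the jaws are at the expected pixels. Next I'll turn to heading −4° and travel above the plate.

Emit:
play_rows --series '[0, 0, 0, 0.04, 0, 0, 0, 0.08, 0, 0, 0, 0.09, 0, 0, 0, 0.09, 0, 0, 0, 0.09]'

```text
time_s: 6.18
tcp_pos: [0.4376, 0.3069, 0.1377]
eef_rot: [116.6, 89.8, -131.5]
contact_force: [-0.1, 0.2, -0.8]
gripper_width: 0.0534
```

Emit:
play_rows --series '[0, 0, 0, 0.09, 0, 0, 0, 0.09, 0, 0, 0, 0.09, 0, 0, 0, 0.09, 0, 0, 0, 0.06]'

```text
time_s: 6.6
tcp_pos: [0.4376, 0.3069, 0.1376]
eef_rot: [140.6, 89.8, -131.6]
contact_force: [-0.6, 0.1, -0.3]
gripper_width: 0.0537
```

Emit:
play_rows --series '[0, 0, 0, 0.037, 0, 0, 0, 0, 0, 0, 0, 0, 0, 0, 0, 0, 0, 0, 0, 0]'

```text
time_s: 7.02
tcp_pos: [0.4382, 0.3076, 0.139]
eef_rot: [144.8, 89.9, -129.2]
contact_force: [-1.0, 0.1, -0.6]
gripper_width: 0.0536
```

```bash
python3 -c "
from h import *
plan([.5432,-.0336,.140],86)"
```

```text
t 7.0167 tcp [0.4382 0.3076 0.139 ] w 0.05358246876240473 F [-1.0477  0.1081 -0.612 ] q [  56.0507   11.8667  -23.8213   -0.0062  -54.3668 -150.0186]
axes x [-0.0006 -0.0007 -1.    ] y [-0.9976  0.0693  0.0006] z [ 0.0693  0.9976 -0.0008] zhead 86.02850469803148
delta tool [-0.0008 -0.1283 -0.3331] max rows 7.987545320374412
world yaw turn -0.028504698031497355 spin(rad about tool x, down) 0.0004975008329363751
world yaw turn 179.9714953019685 spin(rad about tool x, down) -3.141095152756857
```

Emit:
play_rows --series '[0, -0.005, -0.012, 0, 0, -0.0095, -0.0247, 0, 0, -0.0095, -0.0247, 0, 0, -0.0095, -0.0247, 0, 0, -0.0095, -0.0247, 0]'

```text
time_s: 7.43
tcp_pos: [0.4736, 0.1927, 0.1395]
eef_rot: [120.3, 90.0, -153.7]
contact_force: [0.9, 0.4, 0.1]
gripper_width: 0.0533
```

Emit:
play_rows --series '[0, -0.0095, -0.0247, 0, 0, -0.0095, -0.0247, 0, 0, -0.0095, -0.0247, 0, 0, -0.0095, -0.0247, 0, 0, -0.0095, -0.0247, 0]'

```text
time_s: 7.85
tcp_pos: [0.5123, 0.0659, 0.1397]
eef_rot: [-39.3, 90.0, 46.7]
contact_force: [0.7, -0.3, -0.3]
gripper_width: 0.0533
```

Emit:
play_rows --series '[0, -0.0095, -0.0247, 0, 0, -0.0095, -0.0247, 0, 0, -0.0095, -0.0247, 0, 0, -0.005, -0.014, 0, 0, -0.004, -0.01, 0]'

```text
time_s: 8.27
tcp_pos: [0.5427, -0.0349, 0.1394]
eef_rot: [114.6, 90.0, -159.5]
contact_force: [0.3, 0.1, -1.0]
gripper_width: 0.0533
```

Emit:
play_rows --series '[0, 0, 0, 0, 0, 0, 0, 0, 0, 0, 0, 0, 0, 0, 0, 0, 0, 0, 0, 0]'

```text
time_s: 8.68
tcp_pos: [0.5427, -0.032, 0.1397]
eef_rot: [-47.0, 90.0, 39.1]
contact_force: [-0.0, -0.0, -0.7]
gripper_width: 0.0536
```

```bash
python3 -c "
from h import *
import cv2
plan([.5432,-.0336,.045],86)
from plant import capture
c=capture('scene');cv2.imwrite('pics/scene5.png',cv2.resize(c['img'][90:270,130:350],None,fx=3,fy=3))
c=capture('top');cv2.imwrite('pics/top5.png',cv2.resize(c['img'][80:240,190:350],None,fx=3,fy=3))"
```

```text
t 8.6833 tcp [ 0.5427 -0.032   0.1397] w 0.053578692401217556 F [-0.0091 -0.0003 -0.7225] q [  17.2845   12.5364  -22.8323   -0.0049  -54.6213 -111.2348]
axes x [ 0.0001  0.0001 -1.    ] y [-0.9976  0.0689 -0.0001] z [0.0689 0.9976 0.0001] zhead 86.0468002873482
delta tool [ 0.0947 -0.0006 -0.0016] max rows 2.2698881781942033
world yaw turn -0.04680028734821917 spin(rad about tool x, down) 0.0008168191051058705
world yaw turn 179.95319971265178 spin(rad about tool x, down) -3.1407758344846872
```

View pics/scene5.png

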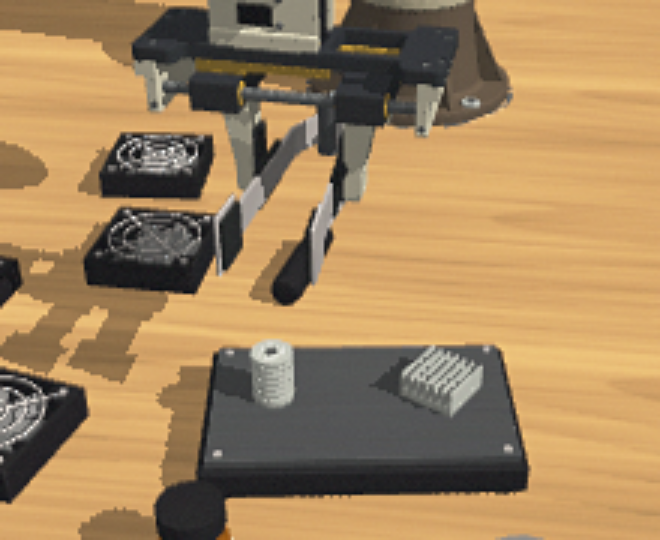

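View pics/top5.png

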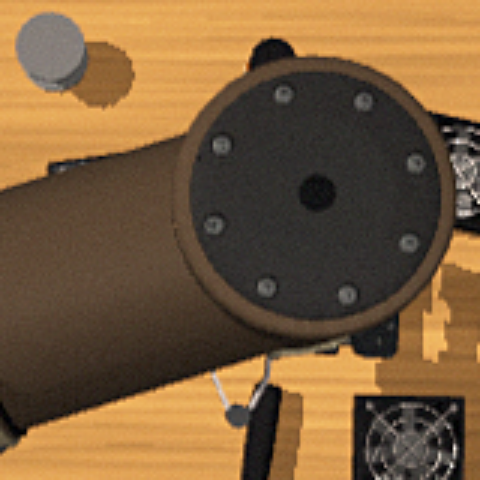

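```bash
python3 -c "
from h import *
np.set_printoptions(precision=1,suppress=True)
t=np.radians(-4);u=np.array([np.cos(t),np.sin(t)]);n=np.array([-u[1],u[0]]);g=np.array([.5427,-.032]);z=.1302
for lat in(.029,-.029):
  for f in(.102,.068):
    for h in(.04,0): print(lat,f,h,(proj('scene',[*(g+f*u+lat*n),z+h])-[130,90])*3)
S=[.628,-.0395]
print('sink axis',[(proj('scene',[*S,h])-[130,90])*3 for h in(.03,.066)])
print('sink top edge', [(proj('scene',[S[0],S[1]+a,.066])-[130,90])*3 for a in(-.014,.014)])
"
```

```text
0.029 0.102 0.04 [306.2 228.2]
0.029 0.102 0 [307.5 285.8]
0.029 0.068 0.04 [319.2 201. ]
0.029 0.068 0 [320.  257.1]
-0.029 0.102 0.04 [210.4 217.9]
-0.029 0.102 0 [215.  275.2]
-0.029 0.068 0.04 [227.3 191.5]
-0.029 0.068 0 [231.2 247.2]
sink axis [array([271.9, 392.3]), array([269.8, 349.4])]
sink top edge [array([248.7, 347.7]), array([290.9, 351.1])]
```

```bash
python3 -c "
import cv2
a=cv2.imread('pics/scene5.png')[180:420,190:360];cv2.imwrite('pics/s5c.png',cv2.resize(a,None,fx=2.4,fy=2.4))"
```

```text
(no output)
```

View pics/s5c.png

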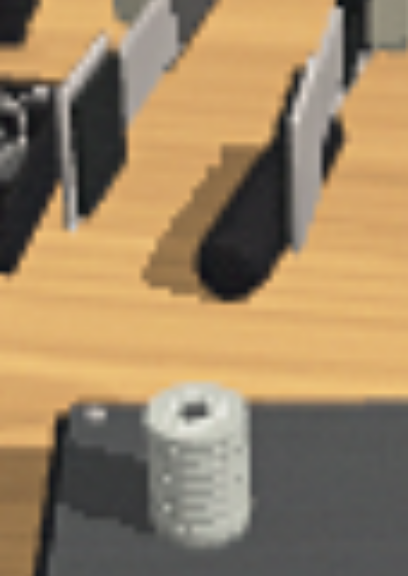

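Jaws and sink agree to within about 3 mm in this view: right jaw outer edge at (217,246), left at (313,250), sink at (272,375), all in 3x-crop pixels. I'll nudge −3 mm in y and descend partway.

Emit:
play_rows --series '[0, -0.001, -0.003, 0, 0.01, 0, 0, 0, 0.014, 0, 0, 0, 0.014, 0, 0, 0, 0.01, 0, 0, 0]'

```text
time_s: 9.2
tcp_pos: [0.5428, -0.0359, 0.0898]
eef_rot: [97.5, 89.9, -176.5]
contact_force: [-1.2, 1.0, -1.4]
gripper_width: 0.0534
```

```bash
python3 -c "
from h import *
import cv2
plan([.5437,-.0356,.047],86)
from plant import capture
c=capture('scene');cv2.imwrite('pics/scene6.png',cv2.resize(c['img'][130:250,170:290],None,fx=5,fy=5,interpolation=cv2.INTER_CUBIC))"
```

```text
t 9.2 tcp [ 0.5428 -0.0359  0.0898] w 0.05341104367982329 F [-1.175   0.9943 -1.4189] q [  16.8414   15.8795  -26.0124   -0.0246  -48.1854 -110.8647]
axes x [-0.0014 -0.0001 -1.    ] y [-0.9975  0.0704  0.0014] z [ 0.0704  0.9975 -0.0002] zhead 85.96027392693998
delta tool [ 0.0428 -0.0009  0.0004] max rows 1.0259207805168529
world yaw turn 0.03972607306002374 spin(rad about tool x, down) -0.0006933507737852332
world yaw turn -179.96027392693998 spin(rad about tool x, down) 3.140899302816008
```

View pics/scene6.png

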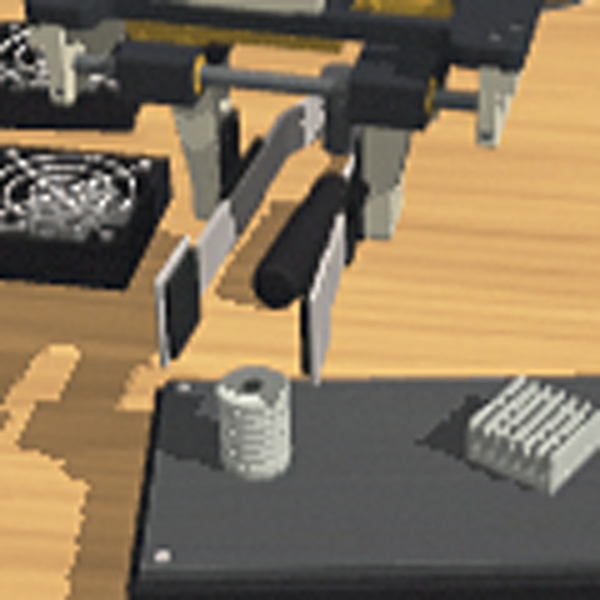

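The sink, at (255,425), lies between the jaws at (175) and (310). Descending the rest.

Emit:
play_rows --series '[0.012, -0.001, 0, 0, 0.012, 0, 0, 0, 0.009, 0, 0, 0, 0.006, 0, 0, 0, 0.004, 0, 0, 0]'

```text
time_s: 9.67
tcp_pos: [0.5443, -0.036, 0.0478]
eef_rot: [112.2, 89.9, -161.8]
contact_force: [0.1, 0.1, -0.5]
gripper_width: 0.0531
```

```bash
python3 -c "
from h import *
import cv2
plan([.5437,-.0356,.047],86)
from plant import capture
c=capture('scene');cv2.imwrite('pics/scene7.png',cv2.resize(c['img'][130:250,170:290],None,fx=5,fy=5,interpolation=cv2.INTER_CUBIC))"
```

```text
t 9.6667 tcp [ 0.5443 -0.036   0.0478] w 0.05312427679872786 F [ 0.0915  0.088  -0.5099] q [  16.8039   19.1441  -28.2662    0.0022  -42.65   -110.8264]
axes x [-0.001  -0.0003 -1.    ] y [-0.9975  0.0701  0.001 ] z [ 0.0701  0.9975 -0.0004] zhead 85.97915801109548
delta tool [0.0008 0.0006 0.0004] max rows 0.01879250737583141
world yaw turn 0.020841988904521713 spin(rad about tool x, down) -0.00036376132904802997
world yaw turn -179.97915801109548 spin(rad about tool x, down) 3.141228892260745
```

View pics/scene7.png

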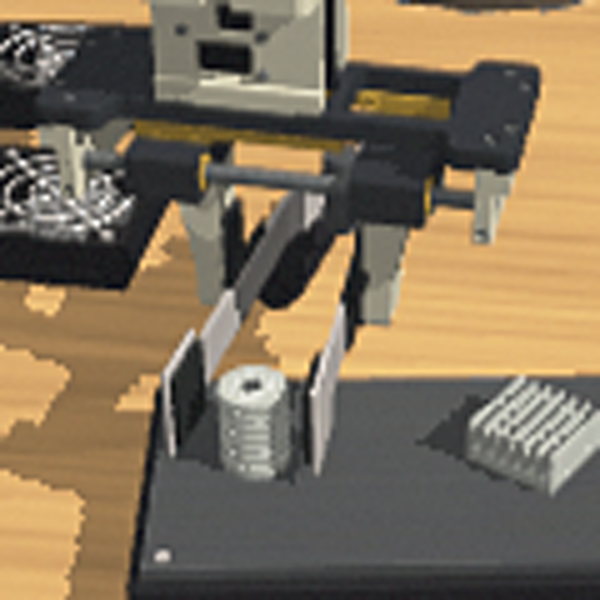

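The sink stands between both jaw plates, jaws clear of the plate top. Closing.

Emit:
play_rows --series '[0, 0, 0, 0, 0, 0, 0, 0, 0, 0, 0, 0, 0, 0, 0, 0, 0, 0, 0, 0]' --jaw 20 --squeeze 30

```text
time_s: 10.13
tcp_pos: [0.5449, -0.0358, 0.049]
eef_rot: [-70.9, 89.9, 15.1]
contact_force: [-1.0, 0.6, 0.3]
gripper_width: 0.0424
```

Emit:
play_rows --series '[0, 0, 0, 0, 0, 0, 0, 0, 0, 0, 0, 0, 0, 0, 0, 0, 0, 0, 0, 0]'

```text
time_s: 10.55
tcp_pos: [0.5448, -0.0358, 0.0488]
eef_rot: [-77.2, 90.0, 8.8]
contact_force: [-0.2, 0.6, 1.5]
gripper_width: 0.0427
```

```bash
python3 -c "
from h import *
import cv2
plan([.5437,-.0356,.047],86)
from plant import capture
c=capture('scene');cv2.imwrite('pics/scene8.png',cv2.resize(c['img'][130:250,170:290],None,fx=5,fy=5,interpolation=cv2.INTER_CUBIC))"
```

```text
t 10.55 tcp [ 0.5448 -0.0358  0.0488] w 0.04270262248101485 F [-0.1854  0.6328  1.5349] q [  16.8076   19.0595  -28.2202    0.0065  -42.6891 -110.8269]
axes x [ 0.0005  0.0001 -1.    ] y [-0.9975  0.07   -0.0005] z [0.07   0.9975 0.0001] zhead 85.98537257264499
delta tool [0.0018 0.0011 0.0001] max rows 0.043130427693352236
world yaw turn 0.014627427355009104 spin(rad about tool x, down) -0.0002552967684411943
world yaw turn -179.98537257264502 spin(rad about tool x, down) 3.1413373568213525
```

View pics/scene8.png

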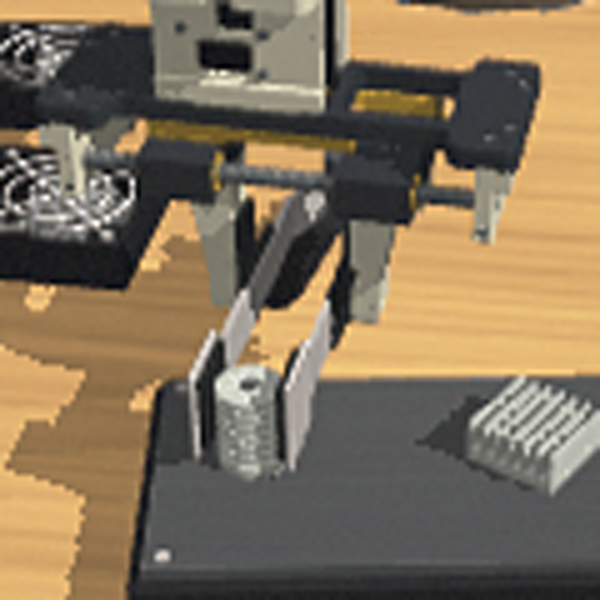

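Opening is 42.7 mm, which matches the 43 mm "held" value, and both jaws are on the sink. Lifting gently.

Emit:
play_rows --series '[-0.002, 0, 0, 0, -0.004, 0, 0, 0, -0.008, 0, 0, 0, -0.01, 0, 0, 0, -0.01, 0, 0, 0]' --squeeze 40

```text
time_s: 11.02
tcp_pos: [0.5445, -0.0359, 0.0836]
eef_rot: [133.7, 90.0, -140.3]
contact_force: [-0.5, -0.1, -0.9]
gripper_width: 0.0424
```

Emit:
play_rows --series '[-0.01, 0, 0, 0, -0.012, 0, 0, 0, -0.012, 0, 0, 0, -0.01, 0, 0, 0, -0.006, 0, 0, 0]'

```text
time_s: 11.43
tcp_pos: [0.5452, -0.0358, 0.1347]
eef_rot: [-74.5, 89.9, 11.5]
contact_force: [-0.1, -0.1, -2.2]
gripper_width: 0.0426
```

```bash
python3 -c "
from h import *
import cv2
plan([.5437,-.0356,.136],86)
from plant import capture
c=capture('scene');cv2.imwrite('pics/scene9.png',cv2.resize(c['img'][110:250,150:310],None,fx=4,fy=4,interpolation=cv2.INTER_CUBIC))"
```

```text
t 11.4333 tcp [ 0.5452 -0.0358  0.1347] w 0.04261099145492426 F [-0.0633 -0.1205 -2.2128] q [  16.8033   13.0142  -22.9543    0.0157  -53.8956 -110.8267]
axes x [ 0.0023  0.0005 -1.    ] y [-0.9975  0.07   -0.0023] z [0.07   0.9975 0.0006] zhead 85.98590212183684
delta tool [-0.0013  0.0015  0.0001] max rows 0.03708069747551812
world yaw turn 0.014097878163170208 spin(rad about tool x, down) -0.0002460543914923305
world yaw turn -179.98590212183683 spin(rad about tool x, down) 3.1413465991983007
```

View pics/scene9.png

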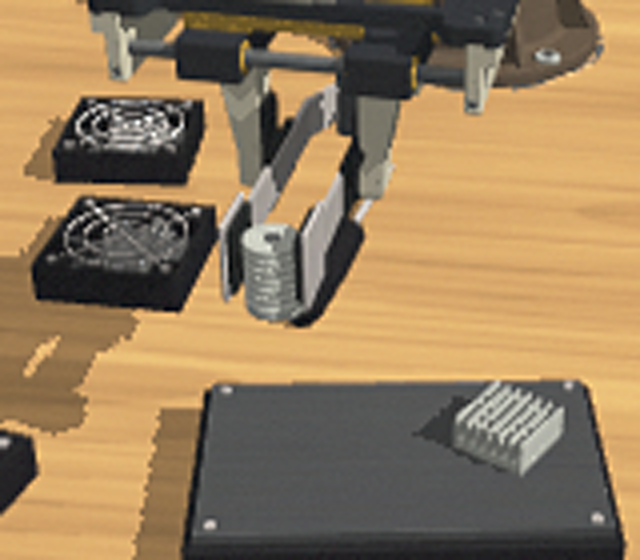

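Sink held upright at (270,270), clear of the plate. Now I'll locate it and cross-check the fan in the scene view.

Run:
```python
from h import *
import cv2
np.set_printoptions(precision=4,suppress=True)
print("sink",onz("scene",150+270/4,110+237/4,.153))
print("fan proj scene",proj("scene",[.515,-.332,.026]),"top",proj("top",[.515,-.332,.026]))
t=C["scene"]["img"];cv2.imwrite("pics/fs.png",cv2.resize(t[160:215,70:150],None,fx=6,fy=6,interpolation=cv2.INTER_CUBIC))
t=C["top"]["img"];cv2.imwrite("pics/ft.png",cv2.resize(t[165:225,355:415],None,fx=6,fy=6,interpolation=cv2.INTER_CUBIC))
```

```text
sink [ 0.6321 -0.0397]
fan proj scene [107.4587 182.1518] top [384.2848 194.1711]
```

View pics/fs.png

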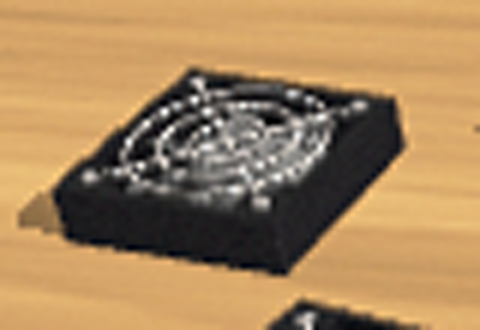

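View pics/ft.png

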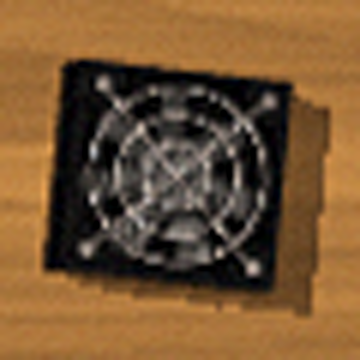

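The fan centre agrees in both views, (0.516, −0.332), at scene pixel (108,183) and top pixel (384.5,194). It is the rightmost of the four. TCP target is (0.430, −0.328, 0.148).

```bash
python3 -c "
from h import *
plan([.430,-.328,.148],86)"
```

```text
t 11.4833 tcp [ 0.5456 -0.0357  0.1352] w 0.04250596570159061 F [ 0.9347 -0.7787 -0.4692] q [  16.8045   12.9827  -22.9176    0.0306  -53.9087 -110.8256]
axes x [ 0.0033  0.0006 -1.    ] y [-0.9976  0.0698 -0.0033] z [0.0698 0.9976 0.0008] zhead 85.99699509034268
delta tool [-0.0133  0.0949 -0.2996] max rows 7.184880009410328
world yaw turn 0.003004909657306598 spin(rad about tool x, down) -5.244556724497462e-05
world yaw turn -179.9969950903427 spin(rad about tool x, down) 3.141540208022548
```

Emit:
play_rows --series '[-0.001, 0.0013, -0.004, 0, -0.001, 0.003, -0.009, 0, -0.001, 0.0045, -0.014, 0, -0.001, 0.0054, -0.017, 0, -0.001, 0.0054, -0.017, 0]'

```text
time_s: 11.9
tcp_pos: [0.5194, -0.0968, 0.1369]
eef_rot: [101.5, 89.9, -172.5]
contact_force: [0.6, 0.4, -1.9]
gripper_width: 0.0424
```

Emit:
play_rows --series '[-0.001, 0.0054, -0.017, 0, -0.001, 0.0054, -0.017, 0, -0.001, 0.0054, -0.017, 0, -0.001, 0.0054, -0.017, 0, -0.001, 0.0054, -0.017, 0]'

```text
time_s: 12.32
tcp_pos: [0.4861, -0.18, 0.142]
eef_rot: [92.8, 89.9, 178.7]
contact_force: [-0.2, 0.2, -1.7]
gripper_width: 0.0424
```

Emit:
play_rows --series '[-0.001, 0.0054, -0.017, 0, -0.001, 0.0054, -0.017, 0, -0.001, 0.0054, -0.017, 0, 0, 0.0054, -0.017, 0, 0, 0.0054, -0.017, 0]'

```text
time_s: 12.73
tcp_pos: [0.4531, -0.2627, 0.145]
eef_rot: [81.5, 89.9, 167.5]
contact_force: [-0.2, 0.8, -1.0]
gripper_width: 0.0423
```

Emit:
play_rows --series '[0, 0.0054, -0.017, 0, 0, 0.0054, -0.017, 0, 0, 0.005, -0.016, 0, 0, 0.0035, -0.011, 0, 0, 0.002, -0.006, 0]'

```text
time_s: 13.15
tcp_pos: [0.4274, -0.328, 0.145]
eef_rot: [76.8, 89.9, 162.7]
contact_force: [0.0, 0.1, -2.0]
gripper_width: 0.0426
```

Emit:
play_rows --series '[0, 0, 0, 0, 0, 0, 0, 0, 0, 0, 0, 0, 0, 0, 0, 0, 0, 0, 0, 0]'

```text
time_s: 13.57
tcp_pos: [0.4293, -0.3259, 0.1456]
eef_rot: [-74.8, 90.0, 11.2]
contact_force: [0.7, -0.6, -1.6]
gripper_width: 0.0423
```

```bash
python3 -c "
from h import *
import cv2
plan([.430,-.328,.148],86)
from plant import capture
c=capture('scene');cv2.imwrite('pics/scene10.png',cv2.resize(c['img'][80:240,30:190],None,fx=3.7,fy=3.7,interpolation=cv2.INTER_CUBIC))
c=capture('top');cv2.imwrite('pics/top10.png',cv2.resize(c['img'][120:280,300:480],None,fx=3,fy=3,interpolation=cv2.INTER_CUBIC))
print((proj('scene',[.516,-.332,.144+.018])-[30,80])*3.7)"
```

```text
t 13.5667 tcp [ 0.4293 -0.3259  0.1456] w 0.04229897120328179 F [ 0.7219 -0.6393 -1.5797] q [-16.3621  11.768  -22.9578  -0.0058 -55.2651 -77.5977]
axes x [ 0.0002  0.     -1.    ] y [-0.9976  0.0691 -0.0002] z [0.0691 0.9976 0.    ] zhead 86.03696184862763
delta tool [-0.0024 -0.0008 -0.002 ] max rows 0.05733339184476864
world yaw turn -0.03696184862764085 spin(rad about tool x, down) 0.0006451059561760804
world yaw turn 179.96303815137236 spin(rad about tool x, down) -3.1409475476336173
[233.688  180.0119]
```

View pics/scene10.png

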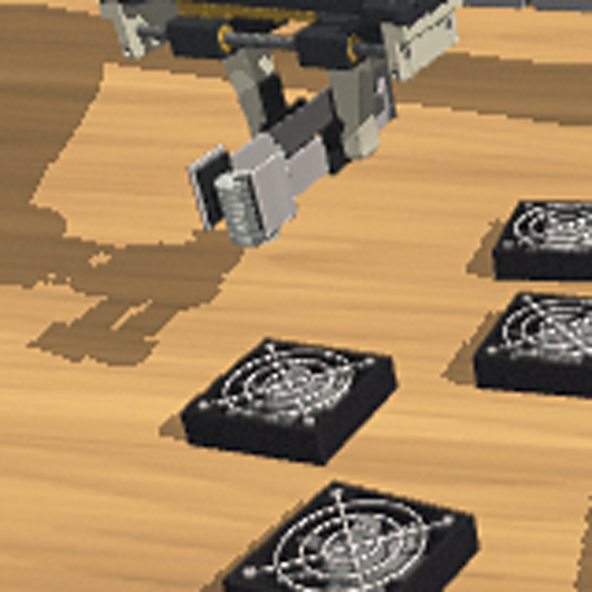

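View pics/top10.png

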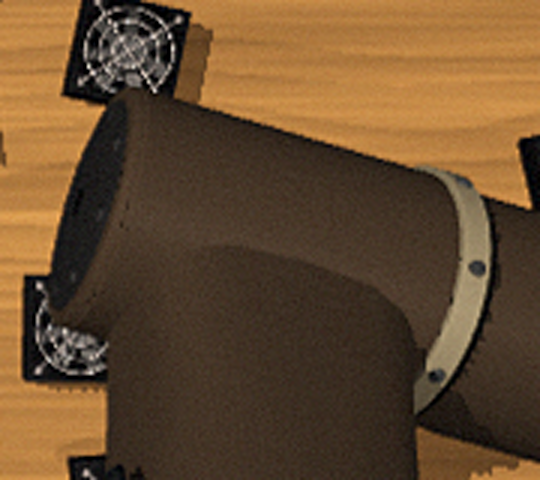

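```bash
python3 -c "
from h import *
for p in([.516,-.332,.162],[.516,-.332,.126],[.516,-.332,.026]): print((proj('scene',p)-[30,80])*3.7)
print(onz('scene',30+237/3.7,80+180/3.7,.162),onz('scene',30+249/3.7,80+233/3.7,.126))"
```

```text
[233.68803741 180.01185675]
[248.5203422  236.50610982]
[285.87801463 378.79645712]
[ 0.51569888 -0.33016338] [ 0.51155382 -0.33393273]
```

Emit:
play_rows --series '[0, 0, -0.001, 0, 0, 0, -0.001, 0, 0, 0, 0, 0, 0, 0, 0, 0, 0, 0, 0, 0]'

```text
time_s: 14.08
tcp_pos: [0.4288, -0.3285, 0.1456]
eef_rot: [84.2, 90.0, 170.1]
contact_force: [0.7, -0.3, -0.6]
gripper_width: 0.0427
```

Emit:
play_rows --series '[0, 0, 0, 0, 0, 0, 0, 0, 0, 0, 0, 0, 0, 0, 0, 0, 0, 0, 0, 0]'

```text
time_s: 14.5
tcp_pos: [0.4288, -0.3285, 0.1456]
eef_rot: [120.1, 90.0, -154.0]
contact_force: [-0.5, -0.5, -1.0]
gripper_width: 0.0423
```

The sink's top and bottom sit within about 4 mm of the vertical above the fan's centre. It is upright, at rest and about 10 cm above the guard, so I'm handing in.

```bash
python3 -c "
from plant import close_job
print(close_job())"
```

```text
the job is handed in; nothing more can be done
None
```

The job is handed in with the round heat sink still held in the tongs over the rightmost fan. I picked the tongs up by their sleeves with the jaws open, lowered the jaws around the sink, closed them at 30 N (raised to 40 N for the lift) and carried it across. It took about 14.5 s of the 40 s allowed.

**Last checks:**
- **Grip:** the finger opening was steady at 42.3–42.7 mm, against 43 mm expected when the jaws hold the sink.
- **Position:** in the scene view the sink's top came out at (0.516, −0.330) and its bottom at (0.512, −0.334). The fan centre is at about (0.516, −0.332), so it sat within about 5 mm and looked upright. After that picture I moved it another 2 mm towards −y and took no further picture.
- **Height:** the underside was about 10 cm above the guard, judged from the TCP height.
- **Other objects:** the square heat sink was still in place on the plate after the lift. I saw no sign that the spool, jar or screwdriver had been touched, but did not measure them again at the end.

**Not confirmed or not in agreement:**
- The arm hid the sink in the top view, so the final position rests on the scene camera alone.
- The tongs sat about 3 mm off the predicted spot before the grasp, and I corrected for that.
- When I first closed on the tongs, the wrist force showed 5.6 N upwards. It was gone once they were lifted.

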